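# Square the check plates and hold the light probe in the photometer guide

## Task

Tap the four check plates in the photometer tray home against the two aluminium stops until the stack is square, then take the light probe by its black grip from the tube rack and lower it upright through the round guide, without its touching the bore, plates or tray, until its tip is down inside the windows of the plates, clear of the tray floor. Finish while holding the probe there, still and centred in the guide; do not let go. Leave the tubes and other things where they are.

Things in the scene. Friction and masses are not known exactly. Their poses are not given: they have to be found in the camera images.
- tray: Fixed photometer tray. Origin at table level under the squared stack's middle; x away from the robot (yaw within 0.3 rad), y left. Floor 15 mm high, x -40..63, y -53..30 mm. Two 40 mm high aluminium stops: far (inner face x = 55 mm), right (inner face y = -45). Near (-x) and left sides open; squared plates overhang the floor there by 15 mm. Grey post x 64..90, y -30..30, 66 mm high.
- guide_top (a point): Centre of the upper mouth of the black round guide collar that a bridge arm (18 mm wide) from the post holds over the stack: outer diameter 42 mm, bore 22 mm, upright, straight above the tray's origin, from 48 to 66 mm above the table. This point is 66 mm up; axes as the tray.
- stack_home (a point): Centre of the black sensor disc on the tray floor (15 mm above the table), on the guide bore's axis; the middle of each squared plate lies straight above it. The squared stack reaches from 15 to 35 mm above the table.
- probe: Light probe, 56 to 112 g, upright in a rack hole, foot on the rack floor: steel rod, 12 mm diameter, 120 mm long, flat foot; above it a black square grip 18 x 18 mm, 120 to 175 mm above the foot, faces along the probe's x and y; yellow cap 3 mm on top. A yellow ring 46 to 56 mm above the foot comes about level with the guide's upper mouth at working depth. Origin: centre of the foot, z up.
- probe_tip (a point): Centre of the probe's flat foot (its sensing tip); same as the probe's origin.
- rack: Fixed white tube rack 170 (x) x 90 (y) x 60 mm; origin at the centre of its underside. Eight 16 mm holes at x = -60, -20, 20, 60 and y = -20, 20 mm through two decks (16 to 22 and 54 to 60 mm above the table); floor 8 mm above the table. The probe and three tubes stand in four of the holes.
- plate0: Loose white (lowest) check plate, 110 (x) x 90 (y) x 5 mm, 40 to 85 g, with a 30 x 30 mm window in its middle; number 1 from below of the four lying in the tray. Origin at the centre of its underside. Starts 4 to 18 mm too near (-x) and 4 to 16 mm too far left (+y) in the tray, slightly turned; pushing the whole stack home takes 5 to 15 N; the plates are smooth (friction 0.2 to 0.3), a second tap may be needed.
- plate1: Loose amber check plate, 110 (x) x 90 (y) x 5 mm, 40 to 85 g, with a 30 x 30 mm window in its middle; number 2 from below of the four lying in the tray. Origin at the centre of its underside. Starts 4 to 18 mm too near (-x) and 4 to 16 mm too far left (+y) in the tray, slightly turned; pushing the whole stack home takes 5 to 15 N; the plates are smooth (friction 0.2 to 0.3), a second tap may be needed.
- plate2: Loose white check plate, 110 (x) x 90 (y) x 5 mm, 40 to 85 g, with a 30 x 30 mm window in its middle; number 3 from below of the four lying in the tray. Origin at the centre of its underside. Starts 4 to 18 mm too near (-x) and 4 to 16 mm too far left (+y) in the tray, slightly turned; pushing the whole stack home takes 5 to 15 N; the plates are smooth (friction 0.2 to 0.3), a second tap may be needed.
- plate3: Loose green (top) check plate, 110 (x) x 90 (y) x 5 mm, 40 to 85 g, with a 30 x 30 mm window in its middle; number 4 from below of the four lying in the tray. Origin at the centre of its underside. Starts 4 to 18 mm too near (-x) and 4 to 16 mm too far left (+y) in the tray, slightly turned; pushing the whole stack home takes 5 to 15 N; the plates are smooth (friction 0.2 to 0.3), a second tap may be needed.
- tube0: Clear capped sample tube, 13 mm across (cap 14.4 mm), 92 mm tall, standing in the rack; origin at the centre of its foot. Leave alone.
- tube1: Clear capped sample tube, 13 mm across (cap 14.4 mm), 92 mm tall, standing in the rack; origin at the centre of its foot. Leave alone.
- tube2: Clear capped sample tube, 13 mm across (cap 14.4 mm), 92 mm tall, standing in the rack; origin at the centre of its foot. Leave alone.
- sanitiser: Clear bottle 60 mm across, 150 mm tall, at the far side of the table; origin at its foot. Leave alone.
- cup: White cup 72 mm across, 85 mm tall, on the right; origin at its foot. Leave alone.
- marker: Black marker pen 16 mm across, 125 mm long, lying on the left; origin under its middle. Leave alone.
Mind the look-alikes: they are no part of the job. Leave any blue or red look-alike of the tray alone.

How it is judged:
On the way, in this order (a step that is already met when the one before it is completed fails the run):
1. all four plates pushed home, square in the corner of the tray (horizontal distance between each of plate0, plate1, plate2, plate3 and stack_home below 0.003 m and angle between the x axis of each of plate0, plate1, plate2, plate3 and the x axis of tray, either way round below 0.04 rad), for 0.3 s.
2. the probe, held by the gripper, is over the guide with its tip above the upper mouth (horizontal distance between probe_tip and guide_top below 0.01 m and z of probe_tip in the frame of tray above 0.067 m and contact force between the fingers and probe above 1 N), for 0.05 s.
At the end, for the whole second after the job is handed in: The gripper holds the probe still and upright (within 0.06 rad), its tip within 3.5 mm of the bore's axis and 2 to 18 mm above the tray floor, inside the plates' windows, touching neither guide, plates nor tray; all four plates within 3 mm and 0.04 rad of home against both stops (all of step 1 and horizontal distance between probe_tip and guide_top below 0.0035 m and z of probe_tip in the frame of tray between 0.017 and 0.033 m and angle between probe's own z axis and vertical below 0.06 rad and linear speed of probe below 0.02 m/s and contact force between the fingers and probe above 1 N and contact force between probe and tray below 0.2 N and contact force between probe and plate0 below 0.2 N and contact force between probe and plate1 below 0.2 N and contact force between probe and plate2 below 0.2 N and contact force between probe and plate3 below 0.2 N); the arm keeps its last pose, push and grip.
It fails at once if the probe touches the guide or the tray (contact force between probe and tray above 0.3 N).
It fails at once if the probe touches a plate (contact force between probe and plate0 above 0.3 N or contact force between probe and plate1 above 0.3 N or contact force between probe and plate2 above 0.3 N or contact force between probe and plate3 above 0.3 N).
It fails at once if a tube, the bottle, the cup or the marker is disturbed (distance of any of tube0, tube1, tube2, sanitiser, cup, marker from where it was at the start of the episode above 0.025 m or angle between any of tube0, tube1, tube2, sanitiser, cup's own z axis and vertical above 0.35 rad).
It also fails if it takes over 61 s, if anything falls off the work surface, if the arm or the gripper's body presses on something with over 40 N, if the wrist force passes 120 N, or if a joint passes its speed limit or range.

## Robot

A 6-joint arm with a two-finger parallel gripper is mounted at the origin on the work surface. World frame = base frame: x ahead of the robot, y to its left, z up, the work surface at z = 0. Lengths are in m, angles in rad, forces in N, time in s.
With the tool pointing down it reaches from about 0.425 to 0.925 m from the base axis. Payload 12.5 kg.
Tool frame: the origin (TCP) lies midway between the tips of the shut fingers; the grasp point (between the pads) lies 19 mm behind it; z points along the fingers, y is the line along which they close (so a half turn about z gives the same grasp; the last joint's range is limited). The gripper opens to 85 mm and grips with 20 to 120 N. Pads are 22 mm wide; open, the fingers measure 114 mm over their backs; the gripper's body (76 mm by 85 mm) begins 54 mm behind the grasp point. The pads swing forward as they close: fully open they stand 13 mm farther back than shut.
Start: joints at [-1.288, 0.491, 1.559, -0, 1.092, -0.106], TCP at [0.237, -0.578, 0.231] pointing down, gripper open.
Joint ranges: [-3.1, 3.1], [-0.84, 2.19], [0.05, 2.79], [-1.13, 4.28], [0.06, 2.93], [-2.69, 2.69]. Speed limits (rad/s): [2.22, 2.22, 2.79, 3.14, 3.14, 3.14].

## Interface

Orientations are given as a 3x3 rotation matrix whose columns are the frame's x, y, z axes.
In Python, from cell import r gives the robot as it stands.
- The arm moves only by the shell command python3 -m inch 'ROWS' [OPENING] [FORCE]. ROWS is JSON, a list of rows, each a list of 2 entries, a list of its own where there are three numbers: the shift along the tool's x, y, z in mm, then the turn, a rotation vector about the tool's x, y, z in rad. A call has 1 to 5 rows; each row is the pose to reach, as a shift and turn from the pose commanded when the call began, along the tool's axes at that moment; what a row does not reach only later rows make up. A row lasts 1/10 s, in which the tool goes at most 50 mm and 8.59 degrees, less where a joint would pass 70% of its speed; a pose out of reach is approached as far as the arm can. A call with a gripper value outside its range is refused whole. OPENING is the opening in per cent of the stroke, from 0 (shut) to 100 (fully open), set as the call begins (- or left out, the last holds). The fingers move at their own pace and stop on an object; FORCE is the grip in N (left out, the last holds). Time passes only in rows, so rows that repeat a pose let the fingers close. It gives the time, the measured TCP pose, the force, the opening and the grip force at its end, in the units of the state.
- r.get_state(): the state, without advancing time (a new reading comes with each control period).
- r.capture(name): name is "scene" or "side" or "wrist"; returns the picture (480x640x3 uint8, red, green, blue); there is no depth.
- r.get_calibration(name): a dict with "mtx" (3x3 intrinsics, pixels), "R" (3x3) and "t" (3): a world point X has camera coordinates R X + t. Camera axes: x right, y down, z forward; pixel columns grow to the right and rows downward; lengths in m; the calibration is good to about 2 mm. A picture is of the moment at which its call begins: read the wrist's pose just before it. get_calibration takes no time and is no camera call; for the wrist camera it gives the pose at the moment of the call.
- r.job_done(): hands the job in; it is judged then, once.
Trained networks look in the newest picture that a camera, given by its name, has taken for a name from the list of things; names that differ only in an ending like _2 or _b are one class to them, and where a whole thing is asked for, a point or a joint stands for the part that bears it (a point fixed in the world has none). Each returns a list of dicts, best first, with "score" (0 to 1); they miss things now and then, are a little off and sometimes report something else, mostly with a low value. They report only what shows in the picture. A call takes as long as a camera call. They do not tell look-alikes from the thing itself.
- r.look_for(camera, target): "xyz" ([x, y, z] in m, in the coordinates of the camera as it stood for that picture, good to about 4 mm: the middle of the surface that is visible of it).
- r.regions_of(camera, target): "mask" (480x640 bool, what is visible of it).
The state is a dict: "time": time; "joint_pos": joint angles; "qd": joint speeds; "effort": joint torques, N m; "ee_pos": TCP position; "ee_rot": TCP orientation; "contact_force": force on the tool from outside, world axes, zero at the start; "torque": the same for the moment, N m; "gripper_width": finger opening in m; "grip_force": force on a finger pad.
Only numpy, scipy, OpenCV 4.12 (cv2) and the standard library are available. Lean on these libraries where they do the work, as an engineer would, in place of code of your own. Each camera call takes 0.05 s, during which the arm holds its last target. There are 200 camera calls.

## Working session

There is one attempt and no reset: what is moved stays moved. The work goes in short steps, Python scripts to look and compute and a shell command to move; the robot and the scene stay as the last step left them, time stands still between calls to the robot, and variables do not carry over. Pictures are saved under pics/ and viewed, at most 10 in all, crops included, and the job is handed in when it is done.

```bash
ls; mkdir -p pics
python3 - <<'E'
from cell import r
import cv2,numpy as np
ims=[]
for c in ("scene","side"):
    im=r.capture(c); cv2.imwrite(f"pics/{c}0.png",im[...,::-1])
    K=r.get_calibration(c); R=np.array(K["R"]);t=np.array(K["t"]); print(c,"cam at",(-R.T@t).round(3),"fwd",R[2].round(2),K["mtx"][0][0])
    for n in ("tray","rack","probe","plate3","plate0","tube0","cup","marker"):
        print(n,[( (R.T@(np.array(d["xyz"])-t)).round(3).tolist(),round(d["score"],2)) for d in r.look_for(c,n)][:4])
s=r.get_state();print(s)
E
```

```text
pics
scene cam at [1.172 0.447 0.881] fwd [-0.55 -0.42 -0.72] 511.40912762324655
tray [([0.595, -0.142, 0.044], 0.81), ([0.347, -0.206, 0.037], 0.75), ([0.56, 0.155, 0.15], 0.58)]
rack [([0.53, 0.191, 0.068], 0.83)]
probe [([0.557, 0.149, 0.153], 0.62)]
plate3 [([0.512, -0.124, 0.035], 0.79), ([0.523, -0.101, 0.027], 0.68)]
plate0 [([0.512, -0.124, 0.035], 0.79), ([0.523, -0.101, 0.027], 0.68)]
tube0 [([0.442, 0.181, 0.085], 0.54), ([0.491, 0.212, 0.086], 0.52), ([0.533, 0.2, 0.084], 0.49)]
cup [([0.419, -0.451, 0.06], 0.55)]
marker [([0.558, 0.153, 0.153], 0.69), ([0.402, 0.429, 0.018], 0.63)]
side cam at [-0.159  0.849  0.828] fwd [ 0.52 -0.65 -0.55] 541.6082630545379
tray [([0.576, -0.137, 0.057], 0.81), ([0.378, 0.025, 0.021], 0.6)]
rack [([0.573, -0.139, 0.049], 0.6), ([0.474, 0.204, 0.06], 0.59)]
probe [([0.553, 0.155, 0.146], 0.63), ([0.515, -0.1, 0.024], 0.49)]
plate3 [([0.506, -0.129, 0.036], 0.87), ([0.473, -0.139, 0.013], 0.61), ([0.513, -0.103, 0.027], 0.43), ([0.492, -0.136, 0.03], 0.39)]
plate0 [([0.506, -0.129, 0.036], 0.87), ([0.473, -0.139, 0.013], 0.61), ([0.513, -0
[... 265 characters left out ...]
5,
        1.09168003e+00, -1.05609242e-01]), 'qd': array([-0.00077425, -0.00034684, -0.0008178 ,  0.00034657,  0.00155236,
       -0.00047063]), 'effort': array([-5.09643178e-04, -6.18269348e+01, -2.61845917e+01, -1.48430531e-04,
        2.74602335e-04, -8.67003536e-06]), 'ee_pos': array([ 0.2369457 , -0.57838821,  0.2313574 ]), 'ee_rot': array([[ 9.25362257e-01,  3.79084017e-01,  3.46033046e-05],
       [ 3.79084017e-01, -9.25362240e-01, -1.78812835e-04],
       [-3.57644964e-05,  1.78584208e-04, -9.99999983e-01]]), 'contact_force': array([0.35239167, 0.02889128, 0.86810362]), 'torque': array([-0.01074946, -0.02017725, -0.05029335]), 'grip_force': 0.0, 'gripper_width': 0.08566110758850383}
```

View pics/scene0.png

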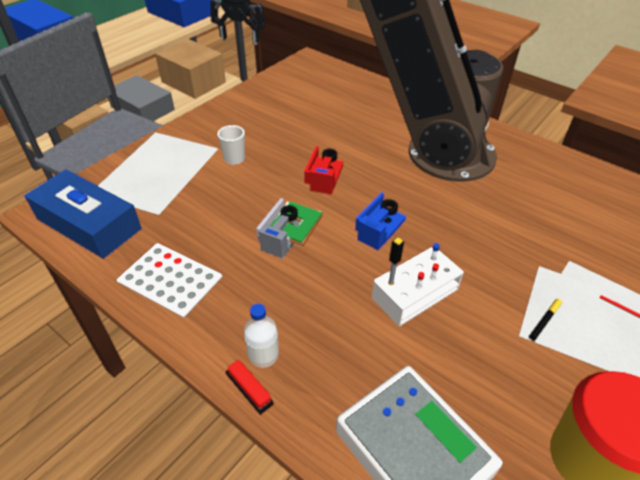

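View pics/side0.png

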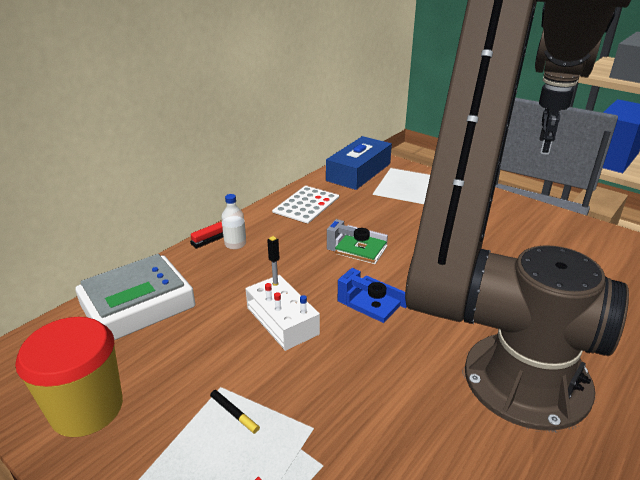

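The scene view shows the grey tray with the green plate at about (290,225) and its black collar at (289,213). The probe is at (397,250) in the white rack, and red and blue decoys stand nearby. The side view agrees: collar (362,233), probe (273,255).

```bash
cat > h.py <<'E'
from cell import r
import numpy as np, cv2
def cal(c):
    K=r.get_calibration(c); return np.array(K["mtx"]),np.array(K["R"]),np.array(K["t"])
def onz(k,uv,z):
    M,R,t=k; d=R.T@np.linalg.inv(M)@np.array([*uv,1.]); o=-R.T@t; return o+d*(z-o[2])/d[2]
def proj(k,X):
    M,R,t=k; p=M@(R@np.asarray(X,float)+t); return p[:2]/p[2]
def tri(ks,uvs):
    A=np.zeros((3,3));b=np.zeros(3)
    for k,uv in zip(ks,uvs):
        d=k[1].T@np.linalg.inv(k[0])@np.array([*uv,1.]);d/=np.linalg.norm(d);P=np.eye(3)-np.outer(d,d);o=-k[1].T@k[2];A+=P;b+=P@o
    return np.linalg.solve(A,b)
def delta(xyz,yaw):
    "shift mm in tool axes and turn to a tool-down pose with tool x at yaw"
    s=r.get_state();R=np.array(s["ee_rot"]);c,q=np.cos(yaw),np.sin(yaw)
    G=np.array([[c,q,0],[q,-c,0],[0,0,-1.]])
    w=cv2.Rodrigues(R.T@G)[0].ravel()
    print("t",s["time"],"shift",(R.T@(np.array(xyz)-s["ee_pos"])*1000).round(1),"turn",w.round(3))
E
python3 - <<'E'
from h import *
a,b,w=cal("scene"),cal("side"),cal("wrist")
print("guide",onz(a,(289,211),.066),onz(b,(362,232),.066),tri([a,b],[(289,211),(362,232)]))
s=r.get_state();R=s["ee_rot"]
print("cam in tool",R.T@(-w[1].T@w[2]-s["ee_pos"]),"fwd in tool",R.T@w[1][2],"right",R.T@w[1][0],w[0][0])
delta([.50,-.135,.30],0.0)
E
```

```text
guide [ 0.52730597 -0.15305565  0.066     ] [ 0.52393767 -0.15218351  0.066     ] [ 0.52566967 -0.15462196  0.06402687]
cam in tool [ 7.36386466e-02  4.88152602e-05 -1.41508246e-01] fwd in tool [-2.92173412e-01  2.39720038e-04  9.56365328e-01] right [-1.22473775e-03  9.99999055e-01 -6.24819408e-04] [432.81493938   0.         315.8707872 ]
t 0.9 shift [ 411.5 -310.6  -68.7] turn [0.    0.    0.389]
```

```bash
python3 -m inch '[[[143,-99,4],[0,0,0]],[[143,-99,4],[0,0,0]],[[143,-99,4],[0,0,0]],[[143,-99,4],[0,0,0]]]' 0 40
python3 -m inch '[[[143,-99,4],[0,0,0]],[[143,-99,4],[0,0,0]],[[143,-99,4],[0,0,0]],[[143,-99,4],[0,0,0]]]' >/dev/null
python3 -m inch '[[[143,-99,4],[0,0,0]],[[143,-99,4],[0,0,0]],[[143,-99,4],[0,0,0]],[[143,-99,4],[0,0,0]]]' >/dev/null
python3 -m inch '[[[0,0,0],[0,0,-0.59]],[[0,0,0],[0,0,-0.59]],[[0,0,0],[0,0,-0.59]],[[0,0,0],[0,0,-0.59]]]' >/dev/null
python3 -m inch '[[[0,0,0],[0,0,-0.59]],[[0,0,0],[0,0,-0.59]],[[0,0,0],[0,0,-0.59]],[[0,0,0],[0,0,-0.59]],[[0,0,0],[0,0,-0.59]]]'
python3 - <<'E'
from h import *
k=cal("wrist");im=r.capture("wrist");np.save("k1.npy",np.array(k,dtype=object),allow_pickle=True);cv2.imwrite("pics/w1.png",im[...,::-1])
print(proj(k,[.526,-.153,.066]));print(r.get_state()["time"])
E
```

```text
time: 1.3
ee_pos: [0.333, -0.4295, 0.2275]
ee_rot: [[0.925, 0.381, 0.0], [0.381, -0.925, 0.0], [0.0, -0.0, -1.0]]
contact_force: [0.1, -0.5, -1.2]
gripper_width: 0.0284
grip_force: 0.0
time: 3.0
ee_pos: [0.5213, -0.1409, 0.2194]
ee_rot: [[-0.0, 1.0, 0.0], [1.0, 0.0, -0.0], [-0.0, 0.0, -1.0]]
contact_force: [0.2, -0.3, 0.1]
gripper_width: -0.0004
grip_force: 0.0Traceback (most recent call last):
  File "<stdin>", line 2, in <module>
ValueError: could not broadcast input array from shape (3,3) into shape (3,)
```

Run:
```python
from h import *
import pickle
k=cal("wrist");im=r.capture("wrist");pickle.dump((k,im),open("w1.pkl","wb"));cv2.imwrite("pics/w1.png",im[...,::-1])
print(proj(k,[.526,-.153,.066]));print(r.get_state()["time"])
```

```text
[323.63159036 230.26463839]
3.1
```

View pics/w1.png

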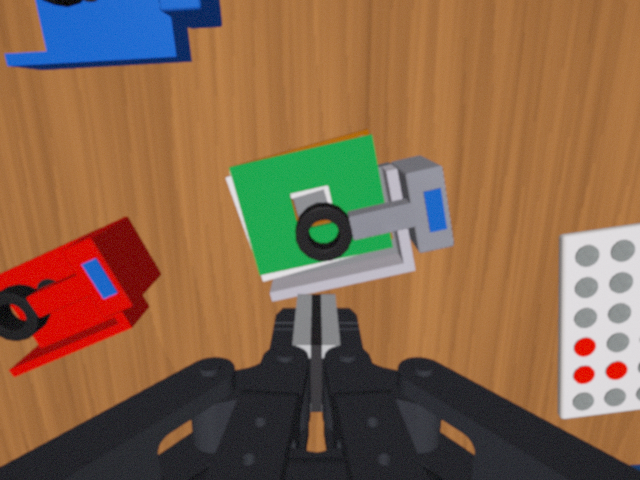

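The collar is at (324,231), with the post to the right (far side). The green plate's window shows at (312,203), and the stops run along the bottom (273,299)–(414,268) and the right. Zooming in for yaw.

Run:
```python
from h import *
import pickle
k,im=pickle.load(open("w1.pkl","rb"))
c=cv2.resize(im[120:310,215:465],None,fx=3,fy=3,interpolation=cv2.INTER_CUBIC)
# black collar outer contour
g=im.max(2); m=((g<60)*255).astype(np.uint8); m[:185]=0;m[275:]=0;m[:,:280]=0;m[:,370:]=0
cs,_=cv2.findContours(m,cv2.RETR_CCOMP,cv2.CHAIN_APPROX_NONE)
for q in cs:
    if len(q)>20:
        e=cv2.fitEllipse(q);print(e, onz(k,e[0],.066),onz(k,e[0],.057))
# overlay tray model hypotheses
O=np.array([.526,-.153,0.]);yaw=.2
cv2.imwrite("pics/c1.png",c[...,::-1])
```

```text
((323.36279296875, 231.3853302001953), (53.95463180541992, 55.852054595947266), 175.38607788085938) [ 0.52580826 -0.15382803  0.066     ] [ 0.5259561  -0.15648424  0.057     ]
((323.28887939453125, 230.94688415527344), (26.21014976501465, 31.8209228515625), 86.65925598144531) [ 0.52575616 -0.15350312  0.066     ] [ 0.52590241 -0.15614942  0.057     ]
```

View pics/c1.png

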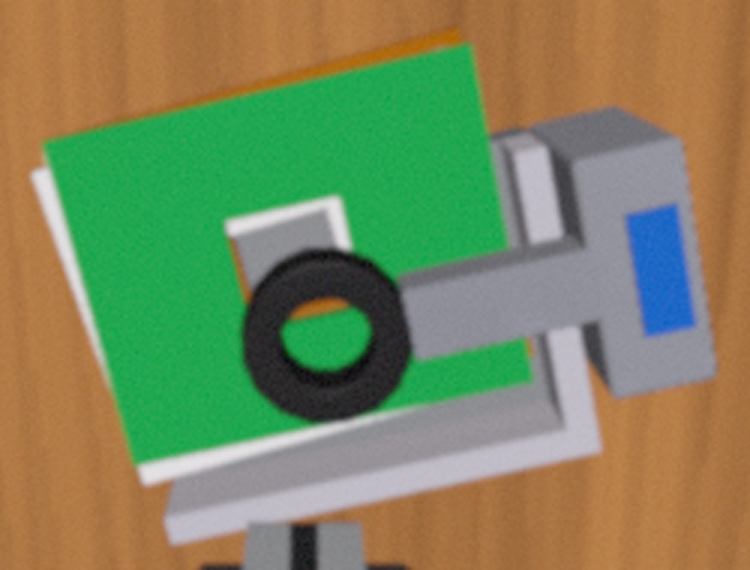

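Run:
```python
from h import *
import pickle
k,im=pickle.load(open("w1.pkl","rb"))
P=lambda u,v,z:onz(k,(u/3+215-.33,v/3+120-.33),z)[:2]
def yaw(a,b,off=0):
    d=b-a; print((np.arctan2(d[1],d[0])+off).round(3),np.linalg.norm(d).round(4),a.round(4),b.round(4))
yaw(P(168,543,.04),P(600,450,.04)); yaw(P(168,515,.04),P(565,428,.04))
yaw(P(580,158,.066),P(682,135,.066)); yaw(P(714,375,.066),P(682,135,.066),-np.pi/2);yaw(P(615,397,.066),P(580,158,.066),-np.pi/2)
yaw(P(600,450,.04),P(575,330,.04),-np.pi/2)
print("green"); 
for a,b in (((45,143),(470,42)),((138,465),(532,382))): yaw(P(*a,.035),P(*b,.035))
for a,b in (((138,465),(45,143)),((532,382),(470,42))): yaw(P(*a,.035),P(*b,.035),-np.pi/2)
# predicted corners
O=np.array([.526,-.154]);
for Y in (.2,.21,.22):
  c,s=np.cos(Y),np.sin(Y);R=np.array([[c,-s],[s,c]])
  for p in ((64,30,66),(90,30,66),(90,-30,66),(64,-30,66),(55,-45,40)):
    q=proj(k,[*(O+R@np.array(p[:2])/1000),p[2]/1000]);print(Y,p,((q-[214.67,119.67])*3).round(0))
```

```text
0.224 0.1183 [ 0.4833 -0.2199] [ 0.5987 -0.1937]
0.226 0.1082 [ 0.4837 -0.2117] [ 0.5891 -0.1874]
0.219 0.0233 [ 0.5836 -0.1122] [ 0.6063 -0.1071]
0.21 0.0585 [ 0.6185 -0.1643] [ 0.6063 -0.1071]
0.199 0.0587 [ 0.5952 -0.1698] [ 0.5836 -0.1122]
0.249 0.0342 [ 0.5987 -0.1937] [ 0.5903 -0.1605]
green
0.223 0.1083 [ 0.456  -0.1124] [ 0.5616 -0.0884]
0.215 0.1077 [ 0.4755 -0.1992] [ 0.5808 -0.1762]
0.221 0.089 [ 0.4755 -0.1992] [ 0.456  -0.1124]
0.215 0.0899 [ 0.5808 -0.1762] [ 0.5616 -0.0884]
0.2 (64, 30, 66) [577. 157.]
0.2 (90, 30, 66) [691. 133.]
0.2 (90, -30, 66) [720. 380.]
0.2 (64, -30, 66) [613. 401.]
0.2 (55, -45, 40) [564. 427.]
0.21 (64, 30, 66) [575. 154.]
0.21 (90, 30, 66) [689. 129.]
0.21 (90, -30, 66) [721. 376.]
0.21 (64, -30, 66) [613. 398.]
0.21 (55, -45, 40) [565. 425.]
0.22 (64, 30, 66) [573. 152.]
0.22 (90, 30, 66) [687. 126.]
0.22 (90, -30, 66) [722. 372.]
0.22 (64, -30, 66) [614. 395.]
0.22 (55, -45, 40) [567. 423.]
```

```bash
python3 -m inch '[[[-26,-86,60],[0,0,-0.21]],[[-26,-86,60],[0,0,-0.21]],[[-26,-86,60],[0,0,-0.21]],[[-26,-86,60],[0,0,-0.21]]]' 0 40 >/dev/null
python3 -m inch '[[[0,0,50],[0,0,0]],[[0,0,100],[0,0,0]],[[0,0,125],[0,0,0]],[[0,0,145],[0,0,0]],[[0,0,152],[0,0,0]]]'
python3 - <<'E'
from h import *
import pickle
k=cal("wrist");im=r.capture("wrist");cv2.imwrite("pics/w2.png",im[...,::-1])
delta([.4348,-.1672,.008],1.7808)
E
```

```text
time: 4.0
ee_pos: [0.4364, -0.1667, 0.0059]
ee_rot: [[-0.205, 0.979, -0.001], [0.979, 0.205, 0.0], [0.0, -0.0, -1.0]]
contact_force: [-0.3, 0.2, 0.9]
gripper_width: -0.0002
grip_force: 0.0
t 4.05 shift [-0.2 -1.5 -2. ] turn [-0.001 -0.    -0.003]
```

View pics/w2.png

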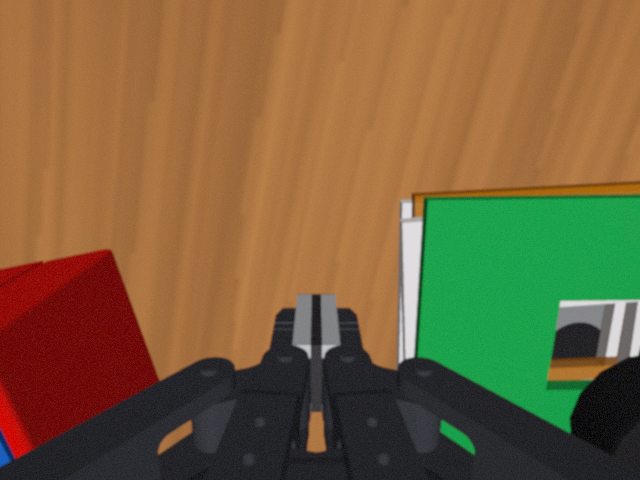

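The shut fingers at (316,320) stand left of the plates' near edges (402–420 px), with the red decoy clear at left. Now the push toward the far stop.

```bash
f(){ grep -E "ee_pos|contact"; }
python3 -m inch '[[[0,5,0],[0,0,0]],[[0,10,0],[0,0,0]],[[0,12,0],[0,0,0]],[[0,14,0],[0,0,0]],[[0,14,0],[0,0,0]]]' |f
python3 -m inch '[[[0,1,0],[0,0,0]],[[0,2,0],[0,0,0]],[[0,3,0],[0,0,0]],[[0,4,0],[0,0,0]],[[0,4,0],[0,0,0]]]' |f
python3 -m inch '[[[0,1,0],[0,0,0]],[[0,2,0],[0,0,0]],[[0,3,0],[0,0,0]],[[0,4,0],[0,0,0]],[[0,4,0],[0,0,0]]]' |f
```

```text
ee_pos: [0.4494, -0.1639, 0.0078]
contact_force: [-0.6, 0.2, 0.3]
ee_pos: [0.453, -0.163, 0.0073]
contact_force: [-0.7, -0.8, 0.1]
ee_pos: [0.4559, -0.1618, 0.0071]
contact_force: [-6.0, -0.1, 1.5]
```

```bash
f(){ grep -E "ee_pos|contact"; }
python3 -m inch '[[[0,0.5,0],[0,0,0]],[[0,1,0],[0,0,0]],[[0,1.5,0],[0,0,0]],[[0,2,0],[0,0,0]],[[0,2,0],[0,0,0]]]' |f
python3 -m inch '[[[0,0.5,0],[0,0,0]],[[0,1,0],[0,0,0]],[[0,1.5,0],[0,0,0]],[[0,2,0],[0,0,0]],[[0,2,0],[0,0,0]]]' |f
python3 - <<'E'
from h import *
im=r.capture("wrist");cv2.imwrite("pics/w3.png",im[...,::-1])
E
```

```text
ee_pos: [0.4564, -0.1609, 0.007]
contact_force: [-13.0, 0.3, 5.3]
ee_pos: [0.4568, -0.1602, 0.0068]
contact_force: [-22.0, -3.5, 8.1]
```

View pics/w3.png

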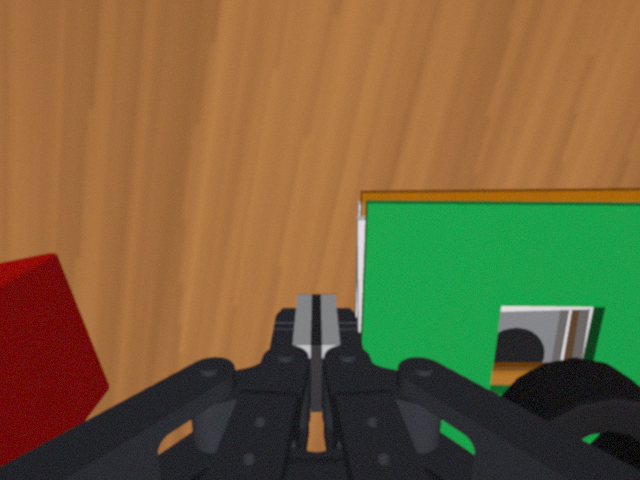

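Plate edges are now nearly parallel to the tool and level: green 366, amber 361, white 358 px, which is about −55 mm after perspective. Next I go round the corner to the left side.

```bash
python3 -m inch '[[[0,-24,0],[0,0,0]],[[40,-24,0],[0,0,0]],[[84,-24,0],[0,0,0]],[[84,20,0],[0,0,0]],[[84,68,0],[0,0,0]]]' >/dev/null
python3 -m inch '[[[0,0,0],[0,0,0]],[[0,0,0],[0,0,0]]]'
python3 - <<'E'
from h import *
ex=np.array([np.cos(.21),np.sin(.21)]);ey=np.array([-ex[1],ex[0]]);O=np.array([.526,-.154])
s=r.get_state();d=s["ee_pos"][:2]-O;print("tray",d@ex,d@ey)
p=O+.004*ex+.08*ey
delta([*p,.008],np.pi/2+.21)
E
```

```text
time: 7.3
ee_pos: [0.5104, -0.0647, 0.0071]
ee_rot: [[-0.208, 0.978, 0.001], [0.978, 0.208, -0.0], [-0.0, 0.0, -1.0]]
contact_force: [-0.3, -0.4, 0.3]
gripper_width: 0.0
grip_force: 0.0
tray 0.0033467200141947323 0.09059911511335378
t 7.3 shift [-10.6   0.7  -0.9] turn [ 0.     0.    -0.001]
```

```bash
f(){ grep -E "ee_pos|contact"; }
python3 -m inch '[[[-6,0,0],[0,0,0]],[[-12,0,0],[0,0,0]],[[-16,0,0],[0,0,0]],[[-18,0,0],[0,0,0]],[[-18,0,0],[0,0,0]]]' |f
python3 -m inch '[[[-1,0,0],[0,0,0]],[[-2,0,0],[0,0,0]],[[-3,0,0],[0,0,0]],[[-4,0,0],[0,0,0]],[[-5,0,0],[0,0,0]]]' |f
python3 -m inch '[[[-1,0,0],[0,0,0]],[[-2,0,0],[0,0,0]],[[-3,0,0],[0,0,0]],[[-4,0,0],[0,0,0]],[[-5,0,0],[0,0,0]]]' |f
python3 -m inch '[[[-1,0,0],[0,0,0]],[[-2,0,0],[0,0,0]],[[-2.5,0,0],[0,0,0]],[[-3,0,0],[0,0,0]],[[-3,0,0],[0,0,0]]]' |f
```

```text
ee_pos: [0.5135, -0.0833, 0.0073]
contact_force: [-1.2, 0.4, -0.1]
ee_pos: [0.5147, -0.0876, 0.0073]
contact_force: [0.4, -0.0, 0.6]
ee_pos: [0.5157, -0.0926, 0.0073]
contact_force: [-0.7, 0.7, 0.6]
ee_pos: [0.5163, -0.0956, 0.0073]
contact_force: [-0.4, -0.2, -0.4]
```

```bash
f(){ grep -E "ee_pos|contact"; }
python3 -m inch '[[[-0.5,0,0],[0,0,0]],[[-1,0,0],[0,0,0]],[[-1.5,0,0],[0,0,0]],[[-2,0,0],[0,0,0]],[[-2,0,0],[0,0,0]]]' |f
python3 -m inch '[[[-0.5,0,0],[0,0,0]],[[-1,0,0],[0,0,0]],[[-1.5,0,0],[0,0,0]],[[-2,0,0],[0,0,0]],[[-2,0,0],[0,0,0]]]' |f
python3 - <<'E'
from h import *
im=r.capture("wrist");cv2.imwrite("pics/w4.png",im[...,::-1])
E
```

```text
ee_pos: [0.5168, -0.0975, 0.0073]
contact_force: [0.3, 1.2, 0.2]
ee_pos: [0.5171, -0.0994, 0.0073]
contact_force: [-1.3, 1.3, 0.7]
```

View pics/w4.png

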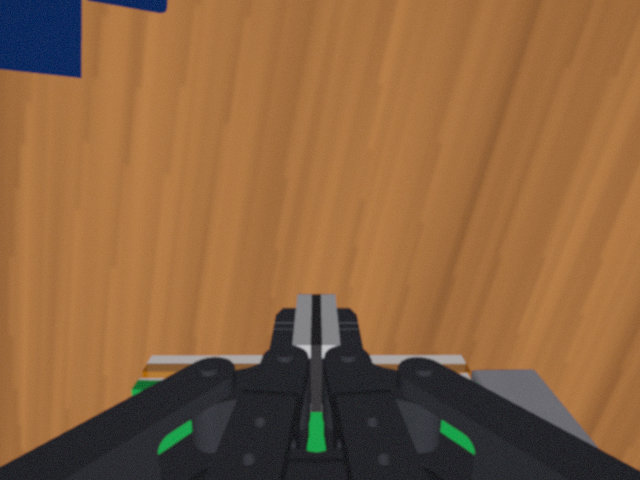

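The white, amber and green left edges sit at rows 355–385, and the finger at (316,340) is just touching them. Keep pushing.

```bash
f(){ grep -E "ee_pos|contact"; }
for i in 1; do
python3 -m inch '[[[-0.5,0,0],[0,0,0]],[[-1,0,0],[0,0,0]],[[-1.5,0,0],[0,0,0]],[[-2,0,0],[0,0,0]],[[-2,0,0],[0,0,0]]]' |f
python3 -m inch '[[[-0.5,0,0],[0,0,0]],[[-1,0,0],[0,0,0]],[[-1.5,0,0],[0,0,0]],[[-2,0,0],[0,0,0]],[[-2,0,0],[0,0,0]]]' |f
python3 -m inch '[[[-0.5,0,0],[0,0,0]],[[-1,0,0],[0,0,0]],[[-1.5,0,0],[0,0,0]],[[-2,0,0],[0,0,0]],[[-2,0,0],[0,0,0]]]' |f
done
```

```text
ee_pos: [0.5168, -0.1008, 0.0072]
contact_force: [-3.6, 5.1, 2.1]
ee_pos: [0.5165, -0.1011, 0.0072]
contact_force: [-1.6, 22.3, 5.5]
ee_pos: [0.5165, -0.1012, 0.0072]
contact_force: [-1.2, 39.1, 9.4]
```

```bash
python3 -m inch '[[[3,0,0],[0,0,0]],[[20,0,0],[0,0,0]],[[40,0,-10],[0,0,0]],[[40,0,-60],[0,0,0]],[[40,0,-110],[0,0,0]]]'  >/dev/null
python3 -m inch '[[[0,0,-40],[0,0,0]],[[-25,-20,-80],[0,0,0]],[[-60,-20,-80],[0,0,0]],[[-60,-20,-80],[0,0,0]]]' >/dev/null
python3 -m inch '[[[0,0,0],[0,0,0]],[[0,0,0],[0,0,0]]]'
python3 - <<'E'
from h import *
import pickle
k=cal("wrist");im=r.capture("wrist");pickle.dump((k,im),open("w5.pkl","wb"))
p=proj(k,[.526,-.154,.04]);print(p)
u,v=p.astype(int);x0,y0=max(0,u-110),max(0,v-90)
c=cv2.resize(im[y0:y0+180,x0:x0+240],None,fx=3.3,fy=3.3,interpolation=cv2.INTER_CUBIC);print(x0,y0,c.shape);cv2.imwrite("pics/c5.png",c[...,::-1])
E
```

```text
time: 12.95
ee_pos: [0.5026, -0.1281, 0.1968]
ee_rot: [[-0.207, 0.978, -0.001], [0.978, 0.207, 0.0], [0.001, -0.001, -1.0]]
contact_force: [0.2, -0.1, 0.4]
gripper_width: 0.0001
grip_force: 0.0
[341.45861476 253.12878316]
231 163 (594, 792, 3)
```

View pics/c5.png

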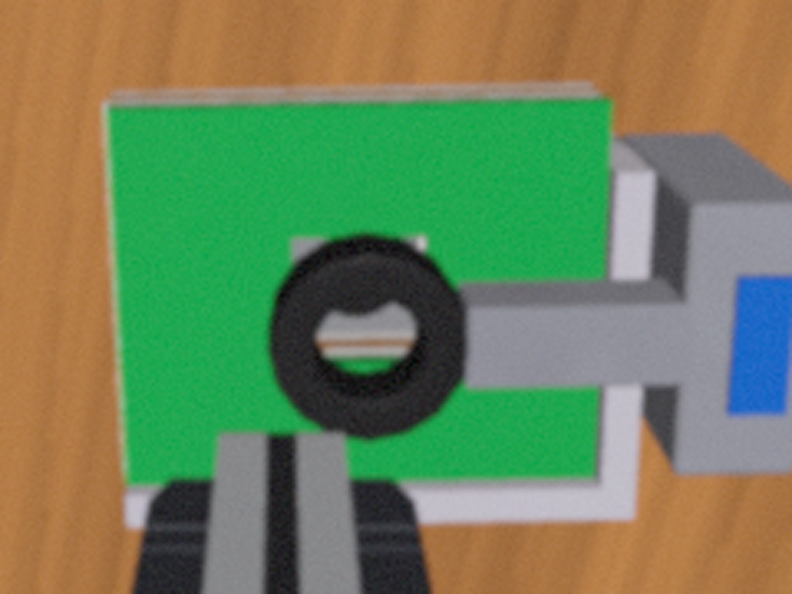

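Green sits home against both stops, with its edges parallel to the stops. A thin white sliver shows along the near edge at crop (105–125, 100–480), so a lower plate is still about 2 mm out. I'll do a second near tap with the flat side of the fingers, which the left push used.

```bash
python3 -m inch '[[[-30,-67,0],[0,0,-0.28]],[[-30,-67,0],[0,0,-0.28]],[[-30,-67,0],[0,0,-0.28]]]'  >/dev/null
python3 -m inch '[[[0,0,0],[0,0,-0.65]],[[0,0,0],[0,0,-0.65]],[[0,0,0],[0,0,-0.65]],[[0,0,0],[0,0,-0.65]],[[0,0,0],[0,0,-0.65]]]' >/dev/null
python3 -m inch '[[[0,0,0],[0,0,-0.64]],[[0,0,0],[0,0,-0.64]],[[0,0,0],[0,0,-0.64]],[[0,0,0],[0,0,-0.64]],[[0,0,0],[0,0,-0.64]]]'
python3 - <<'E'
from h import *
ex=np.array([np.cos(.21),np.sin(.21)]);O=np.array([.526,-.154])
delta([*(O-.085*ex),.007],np.pi+.21)
E
```

```text
time: 14.3
ee_pos: [0.4441, -0.1712, 0.197]
ee_rot: [[-0.978, -0.21, -0.0], [-0.21, 0.978, 0.0], [0.0, 0.0, -1.0]]
contact_force: [-0.3, 0.1, 0.1]
gripper_width: 0.0
grip_force: 0.0
t 14.3 shift [  1.3  -0.3 190. ] turn [ 0.    -0.     0.002]
```

```bash
f(){ grep -E "ee_pos|contact"; }
python3 -m inch '[[[2,0,50],[0,0,0]],[[2,0,100],[0,0,0]],[[2,0,145],[0,0,0]],[[2,0,180],[0,0,0]],[[2,0,190],[0,0,0]]]'  |f
python3 -m inch '[[[-4,0,0],[0,0,0]],[[-8,0,0],[0,0,0]],[[-11,0,0],[0,0,0]],[[-14,0,0],[0,0,0]],[[-16,0,0],[0,0,0]]]' |f
python3 -m inch '[[[-0.5,0,0],[0,0,0]],[[-1,0,0],[0,0,0]],[[-1.5,0,0],[0,0,0]],[[-2,0,0],[0,0,0]],[[-2,0,0],[0,0,0]]]' |f
python3 -m inch '[[[-0.5,0,0],[0,0,0]],[[-1,0,0],[0,0,0]],[[-1.5,0,0],[0,0,0]],[[-2,0,0],[0,0,0]],[[-2,0,0],[0,0,0]]]' |f
```

```text
ee_pos: [0.4408, -0.1711, 0.0042]
contact_force: [-0.3, -0.5, 1.3]
ee_pos: [0.458, -0.1694, 0.0083]
contact_force: [-0.1, 0.1, 1.1]
ee_pos: [0.4592, -0.1689, 0.0073]
contact_force: [-0.4, -0.3, 0.5]
ee_pos: [0.4611, -0.1684, 0.0072]
contact_force: [-1.1, -0.0, -0.1]
```

```bash
f(){ grep -E "ee_pos|contact"; }
python3 -m inch '[[[-0.5,0,0],[0,0,0]],[[-1,0,0],[0,0,0]],[[-1.5,0,0],[0,0,0]],[[-2,0,0],[0,0,0]],[[-2,0,0],[0,0,0]]]' |f
python3 -m inch '[[[-0.5,0,0],[0,0,0]],[[-1,0,0],[0,0,0]],[[-1.5,0,0],[0,0,0]],[[-1.5,0,0],[0,0,0]],[[-1.5,0,0],[0,0,0]]]' |f
```

```text
ee_pos: [0.4618, -0.1679, 0.0072]
contact_force: [-9.0, -5.5, 3.1]
ee_pos: [0.4617, -0.1675, 0.0071]
contact_force: [-18.6, -10.0, 7.5]
```

```bash
f(){ grep -E "ee_pos|contact"; }
python3 -m inch '[[[-0.5,0,0],[0,0,0]],[[-1,0,0],[0,0,0]],[[-1,0,0],[0,0,0]],[[-1,0,0],[0,0,0]]]' |f
python3 -m inch '[[[4,0,0],[0,0,0]],[[15,0,0],[0,0,0]],[[25,0,-5],[0,0,0]],[[25,0,-55],[0,0,0]],[[25,0,-105],[0,0,0]]]' |f
python3 -m inch '[[[10,0,-30],[0,0,0]],[[-10,0,-70],[0,0,0]],[[-10,0,-70],[0,0,0]],[[-10,0,-70],[0,0,0]]]' |f
python3 - <<'E'
from h import *
import pickle
k=cal("wrist");im=r.capture("wrist");pickle.dump((k,im),open("w6.pkl","wb"))
p=proj(k,[.526,-.154,.04]);print(p)
u,v=p.astype(int);x0,y0=max(0,u-110),max(0,v-90)
c=cv2.resize(im[y0:y0+180,x0:x0+240],None,fx=3.3,fy=3.3,interpolation=cv2.INTER_CUBIC);print(x0,y0,c.shape);cv2.imwrite("pics/c6.png",c[...,::-1])
E
```

```text
ee_pos: [0.4617, -0.1672, 0.007]
contact_force: [-24.5, -13.6, 9.6]
ee_pos: [0.4399, -0.1725, 0.1129]
contact_force: [0.6, -0.7, -0.6]
ee_pos: [0.4507, -0.1705, 0.1829]
contact_force: [-0.9, 0.1, -0.6]
[317.87288754 321.23124605]
207 231 (594, 792, 3)
```

View pics/c6.png

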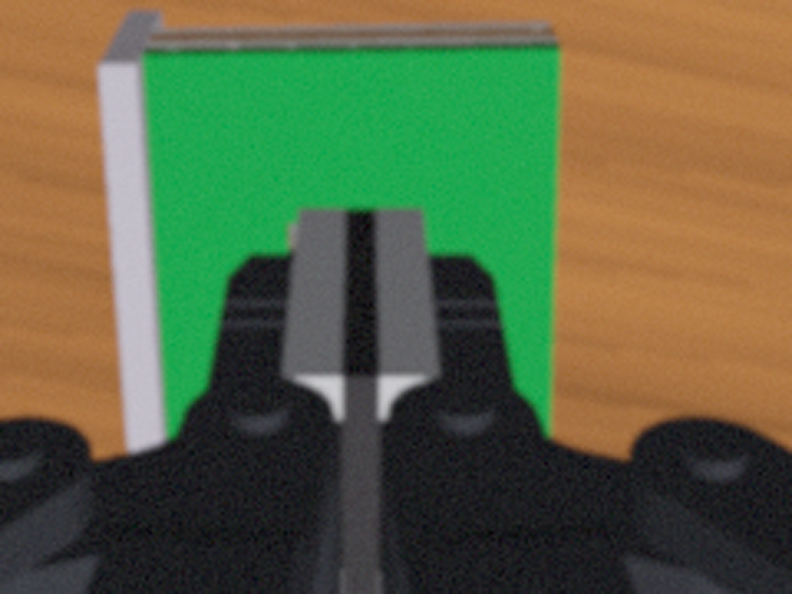

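Run:
```python
from h import *
import pickle
ex=np.array([np.cos(.21),np.sin(.21)]);ey=np.array([-ex[1],ex[0]]);O=np.array([.526,-.154])
T=lambda X:((X[:2]-O)@np.array([ex,ey]).T*1000).round(1)
k,im=pickle.load(open("w6.pkl","rb"))
for u in (180,350,520):
  for v,z in ((48,.035),(24,.015)): print(u,z,T(onz(k,(207+u/3.3,231+v/3.3),z)))
for v in (100,380): print("left edge",T(onz(k,(207+(558-5*(v-50)/300)/3.3,231+v/3.3),.035)))
# intensity profile across near edge, several columns
for c in (262,300,340,365): print(c,[tuple(int(q) for q in im[y,c]) for y in range(235,249)])
k,im=pickle.load(open("w5.pkl","rb"))
print("w5 collar")
g=im.max(2); m=((g<70)*255).astype(np.uint8);M=np.zeros_like(m);M[225:297,305:380]=m[225:297,305:380]
cs,_=cv2.findContours(M,cv2.RETR_CCOMP,cv2.CHAIN_APPROX_NONE)
for q in cs:
  if len(q)>40:
    e=cv2.fitEllipse(q);print(e,onz(k,e[0],.066))
for u,v in ((110,105),(610,100),(598,482),(127,485)): print("w5 green corner",T(onz(k,(231+u/3.3,163+v/3.3),.035)))
for u,v in ((110,92),(590,83)): print("w5 low white left edge z.015",T(onz(k,(231+u/3.3,163+v/3.3),.015)))
```

```text
180 0.035 [-56.8 -39.5]
180 0.015 [-55.9 -42. ]
350 0.035 [-56.7  -3.3]
350 0.015 [-55.8  -3.4]
520 0.035 [-56.6  33. ]
520 0.015 [-55.6  35.1]
left edge [-44.7  41.4]
left edge [23.8 42.8]
262 [(175, 119, 67), (177, 122, 70), (176, 121, 70), (173, 121, 83), (157, 121, 98), (136, 114, 98), (118, 94, 80), (116, 92, 79), (125, 111, 106), (123, 121, 113), (100, 111, 95), (56, 109, 65), (22, 134, 59), (32, 158, 74)]
300 [(170, 116, 65), (174, 120, 70), (172, 121, 77), (165, 123, 97), (143, 120, 104), (129, 109, 95), (115, 95, 77), (119, 102, 86), (119, 111, 102), (102, 110, 99), (68, 104, 72), (37, 118, 61), (24, 147, 69), (29, 166, 76)]
340 [(167, 115, 69), (165, 115, 71), (158, 116, 88), (142, 117, 101), (129, 112, 105), (119, 101, 87), (117, 99, 81), (126, 111, 104), (121, 118, 114), (98, 106, 91), (53, 108, 62), (27, 134, 61), (18, 158, 71), (20, 167, 80)]
365 [(177, 122, 68), (168, 117, 72), (160, 121, 92), (144, 121, 106), (129, 113, 100), (119, 99, 84), (122, 103, 89), (124, 117, 108), (107, 110, 103), (78, 106, 78), (47, 117, 64), (33, 150, 72), (29, 167, 81), (24, 166, 78)]
w5 collar
((342.0676574707031, 264.5249938964844), (58.604801177978516, 59.972740173339844), 164.8173370361328) [ 0.52476613 -0.15324541  0.066     ]
((341.8111877441406, 265.0640869140625), (22.054723739624023, 33.36620330810547), 81.22854614257812) [ 0.52468366 -0.15365767  0.066     ]
w5 green corner [-55.3  42.4]
w5 green corner [52.6 43.2]
w5 green corner [ 55.6 -47.6]
w5 green corner [-54.7 -48.1]
w5 low white left edge z.015 [-57.6  41.3]
w5 low white left edge z.015 [52.4 43.1]
```

```bash
cat > fitg.py <<'E'
from h import *
from scipy.optimize import minimize
def hull(k,x,y,S=4,rr=.021,zs=(.048,.066)):
    a=np.linspace(0,2*np.pi,60)
    return cv2.convexHull(np.array([proj(k,[x+rr*np.cos(t),y+rr*np.sin(t),z]) for z in zs for t in a],np.float32))
def fit(k,im,x0=(.5257,-.1555),thr=75):
    # sub-pixel: compare upsampled dark mask with the model (hull minus bore), in a window
    h0=hull(k,*x0).reshape(-1,2);lo=np.floor(h0.min(0)-12).astype(int);hi=np.ceil(h0.max(0)+12).astype(int)
    lo=np.maximum(lo,0); S=4
    w=cv2.resize(im[lo[1]:hi[1],lo[0]:hi[0]],None,fx=S,fy=S,interpolation=cv2.INTER_LINEAR).max(2)
    D=(w<thr)
    def cost(p):
        m=np.zeros(w.shape,np.uint8)
        P=lambda h:np.round((h.reshape(-1,2)-lo+.5)*S-.5).astype(np.int32)
        cv2.fillConvexPoly(m,P(hull(k,*p)),1)
        a=np.zeros_like(m);b=np.zeros_like(m)
        cv2.fillConvexPoly(a,P(hull(k,*p,rr=.011,zs=(.066,))),1);cv2.fillConvexPoly(b,P(hull(k,*p,rr=.011,zs=(.048,))),1)
        m[(a&b)>0]=0
        return (m.astype(bool)^D).mean()
    best=min(((cost((x,y)),x,y) for x in np.arange(-.007,.0071,.0005)+x0[0] for y in np.arange(-.007,.0071,.0005)+x0[1]))
    return np.round(best,4), D.mean().round(3)
E
python3 -m inch '[[[-35,0,-10],[0,0,0]],[[-70,0,-20],[0,0,0]],[[-70,0,-20],[0,0,0]],[[-70,0,-20],[0,0,0]]]' |head -2
python3 - <<'E'
from fitg import *
import pickle
k=cal("wrist");im=r.capture("wrist");pickle.dump((k,im),open("w7.pkl","wb"))
for n in ("w1","w5","w7"):
    k,im=pickle.load(open(n+".pkl","rb"))
    for t in (60,80,95): print(n,t,fit(k,im,thr=t))
for c in ("scene","side"):
    im=r.capture(c);pickle.dump((cal(c),im),open(c+".pkl","wb"));print(c,fit(cal(c),cv2.imread(f"pics/{c}0.png")[...,::-1],thr=75))
E
```

```text
time: 19.05
ee_pos: [0.5187, -0.1558, 0.2006]
w1 60 (array([ 0.0827,  0.5257, -0.1555]), np.float64(0.249))
w1 80 (array([ 0.0649,  0.5257, -0.1565]), np.float64(0.267))
w1 95 (array([ 0.0534,  0.5262, -0.157 ]), np.float64(0.279))
w5 60 (array([ 0.0892,  0.5262, -0.1575]), np.float64(0.296))
w5 80 (array([ 0.0775,  0.5262, -0.1575]), np.float64(0.317))
w5 95 (array([ 0.0717,  0.5262, -0.157 ]), np.float64(0.331))
w7 60 (array([ 0.0844,  0.5272, -0.157 ]), np.float64(0.289))
w7 80 (array([ 0.0731,  0.5267, -0.1565]), np.float64(0.309))
w7 95 (array([ 0.0665,  0.5262, -0.157 ]), np.float64(0.322))
scene (array([ 0.0525,  0.5262, -0.157 ]), np.float64(0.099))
side (array([ 0.0167,  0.5287, -0.155 ]), np.float64(0.112))
```

The guide axis fits at (0.5263, −0.1568), agreeing across 4 views and with the plate stack's centre. Now the probe.

```bash
python3 -m inch '[[[0,0,-45],[0,0,0]],[[-15,40,-80],[0,0,0]],[[-30,80,-99],[0,0,0]],[[-50,125,-99],[0,0,0]],[[-65,165,-99],[0,0,0]]]' 100 40 >/dev/null
python3 -m inch '[[[-20,45,0],[0,0,0]],[[-40,90,0],[0,0,0]],[[-49,123,0],[0,0,0]],[[-49,123,0],[0,0,0]],[[-49,123,0],[0,0,0]]]'
cat > cap.py <<'E'
from h import *
def cap(k,im,lo=(22,120,120),hi=(38,255,255)):
    hsv=cv2.cvtColor(im,cv2.COLOR_RGB2HSV);m=cv2.inRange(hsv,lo,hi)
    n,l,st,ce=cv2.connectedComponentsWithStats(m);o=[]
    for i in range(1,n):
        if st[i,4]>25:
            c=max(cv2.findContours((l==i).astype(np.uint8),cv2.RETR_EXTERNAL,cv2.CHAIN_APPROX_NONE)[0],key=len)
            o.append((int(st[i,4]),ce[i].round(1),cv2.minAreaRect(c)))
    return sorted(o,key=lambda q:-q[0])
E
python3 - <<'E'
from cap import *
import pickle
k=cal("wrist");im=r.capture("wrist");pickle.dump((k,im),open("w8.pkl","wb"))
for o in cap(k,im)[:4]:
    b=cv2.boxPoints(o[2]);W=[onz(k,q,.186)[:2].round(4).tolist() for q in b];print(o,onz(k,o[1],.186).round(4),W)
for c in ("scene","side"):
    kk,i2=pickle.load(open(c+".pkl","rb"))
    for o in cap(kk,i2)[:5]: print(c,o[:2],onz(kk,o[1],.186).round(4))
print([( (k[1].T@(np.array(d["xyz"])-k[2])).round(3),d["score"]) for n in("probe","rack","tube0") for d in r.look_for("wrist",n)])
cv2.imwrite("pics/w8.png",im[...,::-1])
E
```

```text
time: 20.2
ee_pos: [0.5712, 0.1491, 0.3007]
ee_rot: [[-0.978, -0.207, -0.001], [-0.207, 0.978, -0.0], [0.001, -0.0, -1.0]]
contact_force: [-0.3, -0.7, -0.2]
gripper_width: 0.0854
grip_force: 0.0
(453, array([318.5, 201.9]), ((318.5000305175781, 202.0), (21.187257766723633, 21.187257766723633), 18.434947967529297)) [0.5527 0.1463 0.186 ] [[0.5585, 0.1392], [0.5456, 0.1407], [0.5471, 0.1534], [0.5601, 0.1521]]
scene (1151, array([598.7, 470. ])) [0.7433 0.5841 0.186 ]
scene (92, array([555.1, 305.5])) [0.5152 0.4378 0.186 ]
scene (41, array([397.8, 240.8])) [0.5549 0.1486 0.186 ]
side (3309, array([ 72.7, 405.5])) [0.4669 0.6663 0.186 ]
side (189, array([248.5, 423.1])) [0.2426 0.5246 0.186 ]
[(array([0.545, 0.147, 0.177]), 0.96), (array([ 0.583, -0.115,  0.038]), 0.35), (array([0.493, 0.18 , 0.059]), 0.73), (array([0.486, 0.203, 0.097]), 0.65), (array([0.527, 0.191, 0.096]), 0.91), (array([0.486, 0.202, 0.097]), 0.85), (array([0.439, 0.178, 0.1  ]), 0.7)]
```

View pics/w8.png

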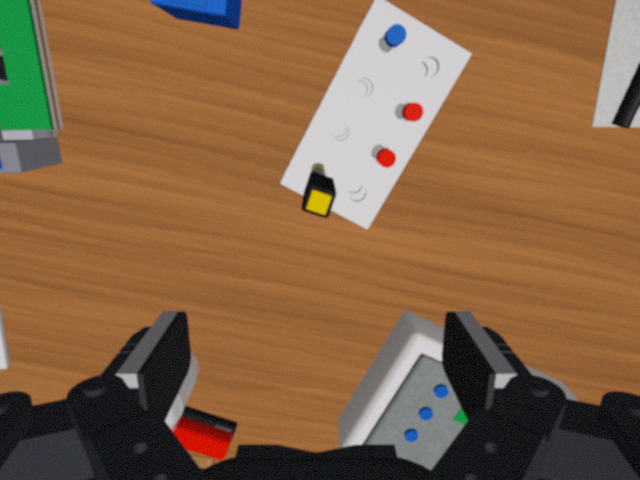

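The yellow cap is at (318,202), the rack is tilted in view, and the tubes (blue, two red) stand clear above and to the right of the probe. Next, a precise grip yaw and a triangulated height.

Run:
```python
from cap import *
import pickle
k,im=pickle.load(open("w8.pkl","rb"))
S=8;x0,y0=290,160
c=cv2.resize(im[y0:y0+65,x0:x0+60],None,fx=S,fy=S,interpolation=cv2.INTER_CUBIC)
hsv=cv2.cvtColor(c,cv2.COLOR_RGB2HSV)
for lo in (90,130,170):
    m=((hsv[...,2]>lo-20)&(c[...,0].astype(int)-c[...,2]>lo)&(c[...,1].astype(int)-c[...,2]>lo*.75)&(abs(hsv[...,0].astype(int)-27)<7)).astype(np.uint8);m[:150]=0
    q=max(cv2.findContours(m,cv2.RETR_EXTERNAL,cv2.CHAIN_APPROX_NONE)[0],key=len);R=cv2.minAreaRect(q)
    b=(cv2.boxPoints(R)+.5)/S-.5+[x0,y0];W=np.array([onz(k,p,.186)[:2] for p in b])
    e=np.diff(np.vstack([W,W[:1]]),axis=0)
    print(np.array(R[1])/S,"edges",np.linalg.norm(e,axis=1).round(4),"yaw",(np.arctan2(e[:,1],e[:,0])%(np.pi/2)).round(3),W.mean(0).round(4))
kk,i2=pickle.load(open("scene.pkl","rb"))
X=tri([k,kk],[(318.5,202),(397.8,240.8)]);print("tri",X)
```

```text
[21.83783913 21.85810852] edges [0.0134 0.0131 0.0135 0.0133] yaw [1.448 1.444 1.462 1.439] [0.5528 0.1463]
[21.00259972 20.95275497] edges [0.0129 0.0126 0.0129 0.0128] yaw [1.449 1.444 1.462 1.439] [0.5528 0.1463]
[19.92234993 19.76423645] edges [0.0121 0.012  0.0122 0.0122] yaw [1.458 1.452 1.47  1.448] [0.5528 0.1464]
tri [0.55301596 0.14701423 0.18365449]
```

```bash
python3 -m inch '[[[18.5,1.3,20],[0,0,0.327]],[[18.5,1.3,40],[0,0,0.327]],[[18.5,1.3,60],[0,0,0.327]],[[18.5,1.3,60],[0,0,0.327]],[[18.5,1.3,60],[0,0,0.327]]]' 100 40 >/dev/null
python3 - <<'E'
from cap import *
import pickle
k=cal("wrist");im=r.capture("wrist");pickle.dump((k,im),open("w9.pkl","wb"))
for o in cap(k,im)[:3]: print(o,onz(k,o[1],.186).round(4))
k8,_=pickle.load(open("w8.pkl","rb"))
o=cap(k,im)[0];print("tri",tri([k8,k],[(318.5,202),o[1]]))
delta([.5528,.1465,.136],np.pi-.12)
E
```

```text
(654, array([318.3, 262.9]), ((318.0, 263.0), (24.0, 26.0), 90.0)) [0.5526 0.1465 0.186 ]
tri [0.5530732  0.14644488 0.18460335]
t 20.95 shift [  1.2   0.3 106.3] turn [0.    0.001 0.001]
```

```bash
python3 -m inch '[[[1,0.3,40],[0,0,0]],[[1,0.3,75],[0,0,0]],[[1,0.3,95],[0,0,0]],[[1,0.3,106],[0,0,0]],[[1,0.3,106],[0,0,0]]]' 100 60 |grep -E "ee_pos|force"
python3 -m inch '[[[0,0,0],[0,0,0]],[[0,0,0],[0,0,0]],[[0,0,0],[0,0,0]],[[0,0,0],[0,0,0]],[[0,0,0],[0,0,0]]]' 0 60 |grep -E "ee_pos|force|width"
python3 -m inch '[[[0,0,0],[0,0,0]],[[0,0,0],[0,0,0]],[[0,0,0],[0,0,0]]]' 0 60
```

```text
ee_pos: [0.5525, 0.1469, 0.135]
contact_force: [0.4, 0.0, 0.7]
grip_force: 0.0
ee_pos: [0.5527, 0.147, 0.1359]
contact_force: [-0.4, 0.6, 4.1]
gripper_width: 0.0172
grip_force: 58.3
time: 22.25
ee_pos: [0.5527, 0.1471, 0.1358]
ee_rot: [[-0.993, 0.119, 0.001], [0.119, 0.993, 0.0], [-0.001, 0.0, -1.0]]
contact_force: [-1.2, -0.3, 5.7]
gripper_width: 0.0174
grip_force: 58.4
```

```bash
python3 -m inch '[[[0,0,-15],[0,0,0]],[[0,0,-40],[0,0,0]],[[0,0,-70],[0,0,0]],[[0,0,-100],[0,0,0]],[[0,0,-120],[0,0,0]]]' >/dev/null
python3 -m inch '[[[-1,-20,0],[0,0,0]],[[-2,-50,0],[0,0,0]],[[-3,-90,0],[0,0,0]],[[-4,-130,0],[0,0,0]],[[-5,-160,0],[0,0,0]]]' >/dev/null
python3 -m inch '[[[-1,-40,0],[0,0,0]],[[-3,-80,0],[0,0,0]],[[-4,-115,0],[0,0,0]],[[-5,-135,0],[0,0,0]],[[-5,-145,0],[0,0,0]]]' >/dev/null
python3 -m inch '[[[0,0,0],[0,0,0]],[[0,0,0],[0,0,0]],[[0,0,0],[0,0,0]]]'
python3 - <<'E'
from h import *
import pickle
s=r.get_state()
for c in ("wrist","scene","side"):
    k=cal(c);im=r.capture(c);pickle.dump((k,im,s["ee_pos"],s["ee_rot"]),open(f"p_{c}.pkl","wb"))
    p=s["ee_pos"].copy();tip=p-[0,0,.128]
    print(c,"tip",proj(k,tip),"ring",proj(k,tip+[0,0,.051]),"rodtop",proj(k,tip+[0,0,.12]),"guide",proj(k,[.5263,-.1568,.066]))
    for d in r.look_for(c,"probe")[:2]: print((k[1].T@(np.array(d["xyz"])-k[2])).round(3),d["score"])
delta([.5263,-.1568,s["ee_pos"][2]],np.pi-.12)
E
```

```text
time: 24.05
ee_pos: [0.526, -0.1559, 0.2553]
ee_rot: [[-0.993, 0.118, -0.0], [0.118, 0.993, 0.0], [0.0, 0.0, -1.0]]
contact_force: [0.3, -0.3, -0.8]
gripper_width: 0.0175
grip_force: 58.6
wrist tip [317.01038365 225.22727189] ring [317.19215569 250.90466144] rodtop [317.60918152 309.81435314] guide [315.81762642 204.68508271]
[ 0.511 -0.155  0.289] 0.67
scene tip [287.46510724 190.16474433] ring [286.59293433 172.31800658] rodtop [285.31726462 146.21476198] guide [288.07481092 210.0847686 ]
side tip [363.14598703 211.03964084] ring [363.96516396 193.55466802] rodtop [365.12851339 168.72348431] guide [362.29499309 230.97639502]
t 24.35 shift [-0.4 -0.1 -0. ] turn [-0.     0.     0.001]
```

```bash
cat > ring.py <<'E'
from h import *
import pickle
from scipy.optimize import least_squares
def ringmask(im,uv,w=28):
    u,v=np.round(uv).astype(int);o=np.zeros(im.shape[:2],bool)
    I=im.astype(int);m=(I[...,0]-I[...,2]>60)&(I[...,1]-I[...,2]>0.62*(I[...,0]-I[...,2]))&(I[...,0]>90)
    o[max(0,v-w):v+w,u-w:u+w]=m[max(0,v-w):v+w,u-w:u+w]
    return o
def hullc(k,X,r=.0062,z0=-.005,z1=.005):
    a=np.linspace(0,2*np.pi,40)
    h=cv2.convexHull(np.array([proj(k,X+[r*np.cos(t),r*np.sin(t),z]) for z in(z0,z1) for t in a],np.float32))
    m=cv2.moments(h);return np.array([m["m10"],m["m01"]])/m["m00"]
E
python3 - <<'E'
from ring import *
obs=[]
for c in ("wrist","scene","side"):
    k,im,p,R=pickle.load(open(f"p_{c}.pkl","rb"));X=p-[0,0,.077]
    uv=proj(k,X);m=ringmask(im,uv)
    n,l,st,ce=cv2.connectedComponentsWithStats(m.astype(np.uint8))
    print(c,"pred",hullc(k,X).round(1),[(ce[i].round(1),st[i].tolist()) for i in range(1,n) if st[i,4]>3])
    if c!="wrist":
        _,bg=pickle.load(open(c+".pkl","rb"));d=np.abs(im.astype(int)-bg).max(2)
        t=proj(k,p-[0,0,.128]).astype(int)
        for v in range(t[1]-30,t[1]+6,2):
            cols=np.where(d[v,t[0]-12:t[0]+13]>25)[0]+t[0]-12;print(v,cols.min() if len(cols) else None,cols.max() if len(cols) else None,len(cols))
    else:
        for v in range(212,300,6): print(v,[im[v,u].tolist() for u in range(300,338,4)])
E
```

```text
wrist pred [317.2 251.2] [(array([315.8, 243.6]), [304, 238, 24, 16, 153])]
212 [[37, 37, 38], [49, 47, 46], [45, 46, 44], [94, 82, 74], [115, 105, 95], [67, 77, 63], [20, 21, 12], [43, 45, 41], [45, 45, 47], [47, 45, 47]]
218 [[41, 40, 40], [44, 42, 46], [49, 43, 45], [74, 72, 75], [99, 97, 99], [95, 91, 96], [46, 45, 41], [48, 41, 46], [42, 42, 43], [39, 105, 57]]
224 [[40, 153, 74], [45, 56, 47], [85, 85, 86], [92, 92, 91], [102, 104, 105], [117, 112, 116], [114, 112, 115], [57, 53, 58], [109, 109, 116], [94, 148, 110]]
230 [[34, 175, 86], [28, 175, 84], [90, 97, 91], [93, 92, 95], [103, 101, 105], [114, 111, 112], [120, 119, 122], [152, 155, 161], [151, 151, 161], [150, 148, 159]]
236 [[36, 175, 88], [28, 175, 85], [93, 94, 92], [94, 90, 95], [104, 101, 100], [114, 112, 112], [121, 118, 124], [151, 151, 162], [150, 148, 158], [150, 151, 160]]
242 [[42, 175, 90], [37, 170, 85], [123, 105, 32], [133, 111, 0], [161, 137, 0], [155, 131, 0], [157, 134, 47], [149, 150, 159], [150, 152, 162], [150, 151, 160]]
248 [[39, 174, 85], [82, 161, 69], [124, 111, 80], [89, 89, 89], [101, 100, 10
[... 1346 characters left out ...]
9, 25, 28], [25, 19, 24], [20, 22, 22]]
scene pred [286.6 172.3] [(array([286.5, 173.5]), [284, 172, 6, 4, 22])]
160 286 295 9
162 284 293 9
164 283 290 6
166 283 288 6
168 284 289 6
170 284 289 6
172 285 288 4
174 284 288 5
176 284 289 6
178 284 289 6
180 284 289 6
182 284 289 6
184 284 289 6
186 284 289 6
188 285 290 6
190 285 290 6
192 None None 0
194 None None 0
side pred [364.  193.6] [(array([363. , 194.3]), [361, 192, 5, 5, 20])]
181 362 371 10
183 362 371 10
185 362 371 10
187 361 370 10
189 361 366 6
191 361 365 5
193 361 365 5
195 361 365 5
197 361 365 5
199 361 365 5
201 361 365 5
203 360 365 6
205 360 365 6
207 360 364 5
209 360 365 6
211 360 365 6
213 None None 0
215 None None 0
```

```bash
cat > chk.py <<'E'
from ring import *
from fitg import fit
def lateral(c,L,new=None):
    "lateral offset (mm) of rod axis from the guide axis in a fixed view; L: foot below TCP"
    bk,bg=pickle.load(open(c+".pkl","rb"))
    k,im,p,R=pickle.load(open(f"p_{c}.pkl","rb")) if new is None else new
    g=fit(bk,cv2.imread(f"pics/{c}0.png")[...,::-1],x0=(.5265,-.1565))[0][1:]
    d=np.abs(im.astype(float)-bg).sum(2)
    vs=[];us=[]
    tv=proj(k,[*p[:2],max(p[2]-L+.006,.07)]);tt=proj(k,[*p[:2],p[2]-L+.1])
    for v in range(int(tt[1])+1,int(tv[1])):
        u0=int(round(np.interp(v,[tt[1],tv[1]],[tt[0],tv[0]])))
        w=d[v,u0-8:u0+9].copy();w[w<40]=0;w=np.minimum(w,120)
        if w.sum()>150 and (w>0).sum()<9: vs.append(v);us.append((w*np.arange(u0-8,u0+9)).sum()/w.sum())
    # model columns for a vertical rod at the guide axis, same rows
    zs=np.linspace(p[2]-L,p[2],60);P=np.array([proj(k,[*g,z]) for z in zs]);o=np.argsort(P[:,1])
    e=np.array(us)-np.interp(vs,P[o,1],P[o,0])
    dep=(k[1]@np.array([*g,.1])+k[2])[2]
    f=np.polyfit(vs,e,1)
    print(c,"guide fit",g,"n",len(vs),"off mm",(np.median(e)*dep/k[0][0,0]*1e3).round(2),"top/bottom",(np.polyval(f,[vs[0],vs[-1]])*dep/k[0][0,0]*1e3).round(2),"right dir",k[1][0].round(2))
E
python3 - <<'E'
from chk import *
for c in("scene","side"): lateral(c,.128)
E
```

```text
scene guide fit [ 0.526  -0.1565] n 24 off mm -0.1 top/bottom [ 0.17 -0.24] right dir [-0.62  0.78  0.01]
side guide fit [ 0.5285 -0.155 ] n 21 off mm 0.66 top/bottom [ 2.78 -0.41] right dir [-0.78 -0.63  0.  ]
```

```bash
python3 -m inch '[[[-0.3,-0.3,12],[0,0,0]],[[-0.3,-0.3,25],[0,0,0]],[[-0.3,-0.3,38],[0,0,0]],[[-0.3,-0.3,47],[0,0,0]],[[-0.3,-0.3,50],[0,0,0]]]' >/dev/null
python3 -m inch '[[[0,0,0],[0,0,0]],[[0,0,0],[0,0,0]]]'
python3 - <<'E'
from chk import *
s=r.get_state()
for c in("scene","side"):
    k=cal(c);im=r.capture(c);n=(k,im,s["ee_pos"],s["ee_rot"]);pickle.dump(n,open(f"q_{c}.pkl","wb"));lateral(c,.128,n)
k=cal("wrist");im=r.capture("wrist");pickle.dump((k,im),open("q_w.pkl","wb"))
from fitg import fit
print("wrist refit",fit(k,im,x0=(.5263,-.1565),thr=80))
# rod edges in the wrist view
for v in range(235,285,8):
    row=im[v,285:350].astype(int);sat=row.max(1)-row.min(1);print(v,"".join("." if a<14 and 80<b.max()<135 else "#" for a,b in zip(sat,row)))
print("pred rod",proj(k,s["ee_pos"]-[0,0,.09]),proj(k,s["ee_pos"]-[0,0,.128]))
E
```

```text
time: 25.05
ee_pos: [0.5263, -0.1575, 0.2056]
ee_rot: [[-0.993, 0.12, 0.001], [0.12, 0.993, -0.0], [-0.001, -0.0, -1.0]]
contact_force: [-0.5, 0.2, -1.1]
gripper_width: 0.0172
grip_force: 58.6
scene guide fit [ 0.526  -0.1565] n 31 off mm -1.38 top/bottom [-1.44 -1.52] right dir [-0.62  0.78  0.01]
side guide fit [ 0.5285 -0.155 ] n 31 off mm 0.77 top/bottom [0.78 0.85] right dir [-0.78 -0.63  0.  ]
wrist refit (array([ 0.1216,  0.5273, -0.157 ]), np.float64(0.261))
235 ######################....................#######################
243 ################################################....#############
251 #######################.................#########################
259 #####################......................######################
267 #####################......................######################
275 ####################........................#####################
283 ###################.........................#####################
pred rod [317.17512264 243.11682436] [317.06743388 224.95023245]
```

```bash
python3 -m inch '[[[0,1,0],[0,0,0]],[[0,1,2],[0,0,0]],[[0,1,6],[0,0,0]],[[0,1,10],[0,0,0]],[[0,1,15],[0,0,0]]]' | grep -E "ee_pos|contact"
python3 -m inch '[[[0,0,4],[0,0,0]],[[0,0,8],[0,0,0]],[[0,0,12],[0,0,0]],[[0,0,15],[0,0,0]],[[0,0,17],[0,0,0]]]' | grep -E "ee_pos|contact"
python3 -m inch '[[[0,0,4],[0,0,0]],[[0,0,8],[0,0,0]],[[0,0,12],[0,0,0]],[[0,0,16],[0,0,0]],[[0,0,20],[0,0,0]]]' | grep -E "ee_pos|contact"
python3 -m inch '[[[0,0,0],[0,0,0]],[[0,0,0],[0,0,0]],[[0,0,0],[0,0,0]]]'
python3 - <<'E'
from chk import *
s=r.get_state()
for c in("scene","side"):
    k=cal(c);im=r.capture(c);n=(k,im,s["ee_pos"],s["ee_rot"]);lateral(c,.128,n)
    X=np.array([*s["ee_pos"][:2],s["ee_pos"][2]-.077]);m=ringmask(im,proj(k,X),14);v,u=np.where(m);print("ring",len(u),(u.mean(),v.mean()) if len(u) else 0,"pred",hullc(k,X))
E
```

```text
ee_pos: [0.5263, -0.1564, 0.1899]
contact_force: [0.2, 0.5, -0.5]
ee_pos: [0.5263, -0.1564, 0.173]
contact_force: [-0.6, -0.4, -1.3]
ee_pos: [0.5263, -0.1564, 0.1529]
contact_force: [0.2, -0.7, -0.2]
time: 27.0
ee_pos: [0.5264, -0.1564, 0.1535]
ee_rot: [[-0.993, 0.12, 0.0], [0.12, 0.993, -0.0], [-0.0, -0.0, -1.0]]
contact_force: [-1.0, -0.2, -0.9]
gripper_width: 0.0171
grip_force: 58.6
scene guide fit [ 0.526  -0.1565] n 17 off mm -0.48 top/bottom [-0.74 -0.01] right dir [-0.62  0.78  0.01]
ring 29 (np.float64(290.37931034482756), np.float64(207.24137931034483)) pred [288.00962327 206.86078479]
side guide fit [ 0.5285 -0.155 ] n 17 off mm 0.2 top/bottom [0.42 0.03] right dir [-0.78 -0.63  0.  ]
ring 15 (np.float64(361.26666666666665), np.float64(228.4)) pred [362.34385924 227.66233035]
```

```bash
python3 -c "
from cell import r
print(r.job_done())"
```

```text
the job is handed in; nothing more can be done
None
```

The job is handed in, but the system returned no verdict. At hand-in, my camera measurements put all four plates home to about 1.5 mm. The probe was held still, within about 0.6 mm of the guide's axis, with its tip about 10 mm above the tray floor.

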